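# Clamp a straight grinder in the bench stand

### The job

Lay the straight grinder in the bench stand without dropping it, its round neck in the open split clamp and its body on the rear rest, then swing the hinged cap over the neck. Take the clamp pin from the wooden rack, push it down through the holes of both ears until its collar bears on the cap, and press on it until the cap is fully shut against its springy rubber liner. Finish like that, still holding the pin pressed down so that the retaining clip could be fitted below, and leave all other things as they lie.

Things in the scene. Friction and masses are not known exactly. Their poses are not given: they have to be found in the camera images.
- stand: Dark steel base plate 250 x 120 x 8 mm screwed to the bench, carrying a grey cast split clamp near one end and a low U-shaped rear rest near the other, nothing in between. Origin: centre of the plate's underside; x runs from rest to clamp (the way the grinder's spindle must point), y towards the clamp's hinge side, z up.
- rest (a point): Middle of the rear rest's floor: x = -62, y = 0, z = 69 mm in the stand. The rest is 20 mm wide along x, 62 mm between its lips, which reach up to z = 90 mm. The grinder's square body lies on it.
- seat (a point): Point on the axis of the clamp's lower half (a saddle for a 43 mm neck), mid-width (32 mm wide): x = 70, y = 0, z = 95 mm in the stand; axes as the stand. With the grinder well loaded the middle of its neck lies here. Open upwards: fixed lugs stand 27 mm either side of the axis and end at z = 95 mm, the hinge knuckle at z = 101 mm.
- hinge (a point): Middle of the cap's hinge axis, which runs along the stand's x: x = 70, y = +38, z = 95 mm in the stand. The cap is a half ring of 34 mm outer radius (crown 34 mm above the hinge level when shut) that ends in a flat ear.
- cap (a joint): Angle of the hinged cap (rad): 0 shut (ears meet); starts at 1.75 to 2.1, upright and leaning out to the stand's +y; stop at 2.2. A stiff hinge: the cap stays where left (1 to 2 N at the ear move it). Over a loaded neck the rubber liner springs back from 0.09 rad on: about 7 N down at the ear's hole shuts it (10 to 20 N to be sure); let go, it rises to 0.04 to 0.08.
- cap_hole (a point): Centre of the upper mouth of the through hole (12.5 mm) in the cap's ear, 92 mm from the hinge axis; moves with the cap. The ear is flat, 8 mm thick, 34 mm wide along x, and reaches from 76 to 108 mm from the hinge axis; its top face looks to the stand's +y while the cap stands open. Shut, this point is 8 mm straight above ear_hole.
- ear_hole (a point): Centre of the upper mouth of the through hole (12.5 mm) in the fixed lower ear (8 mm thick): x = 70, y = -54, z = 95 mm in the stand. Free space of 79 mm below the ear.
- grinder: Straight grinder lying on the bench, 206 mm long, 0.65 kg give or take 15 %. Grey square body 52 x 52 mm, 130 mm long, black end bands; at the front a bare round aluminium neck (43 mm diameter, 44 mm long), collet nut and 8 mm spindle. Origin: on the body's underside below grinder_grip; x points to the spindle, z up.
- grinder_grip (a point): Point on the grinder's axis near its centre of mass, mid-height (26 mm above its underside), to be gripped across the 52 mm flat sides (along its y). The body reaches from 75 mm behind to 55 mm ahead of it. In the stand it lies 77 mm behind seat, midway between clamp and rest.
- grinder_neck (a point): Middle of the round neck, on the axis, 77 mm ahead of grinder_grip. The neck reaches 22 mm to either side of it.
- pin: Steel clamp pin standing in the end or the middle hole of the rack, collar on the rack's top: shank 10 mm diameter, 44 mm long with tapered foot; collar 24 mm diameter, 4 mm thick; round ribbed knob 21 mm diameter, 26 mm tall. 90 g. Origin at the foot, z up along the pin.
- pin_knob (a point): Middle of the pin's knob, 61 mm above the foot and 13 mm above the collar's top; grip the knob here from above.
- pin_foot (a point): Foot end of the pin's shank, 44 mm below the underside of the collar.
- rack: Fixed wooden block 130 x 46 x 50 mm with the clamp pin, a T-handled chuck key and a fixed centre punch standing in a row 42 mm apart along its x. Origin: centre of its underside.
- chuck_key: Chuck key with a 60 mm T-bar, standing in the rack next to the pin, 78 mm long; origin at its foot. Leave alone.
- battery: Black slide battery pack 115 x 72 x 56 mm; leave alone.
- wheel: Grinding wheel 115 mm diameter, 7 mm thick, lying flat; leave alone.
- carton: Small cardboard box 95 x 60 x 36 mm; leave alone.
- chuck: Steel drill chuck 43 mm diameter, 62 mm tall, standing; leave alone.
- wrench: Steel spanner lying on the bench; leave alone.
- driver: Black-handled screwdriver lying on the bench; leave alone.
There are look-alikes about, which are no part of the job. What is shaped like the grinder but blue is not meant. Leave any red look-alike of the pin alone.

How it is judged:
By the outcome, as a careful person would: the job done as asked, in the order asked, and still so for the second after the job is handed in, while the arm keeps its last pose, push and grip.
It also fails if it takes over 72 s, if anything falls off the work surface, if the arm or the gripper's body presses on something with over 40 N, if the wrist force passes 120 N, or if a joint passes its speed limit or range.

### The arm

A 6-joint arm with a two-finger parallel gripper is mounted at the origin on the work surface. World frame = base frame: x ahead of the robot, y to its left, z up, the work surface at z = 0. Lengths are in mm, angles in rad, forces in N, time in s.
With the tool pointing down it reaches from about 275 to 825 mm from the base axis. Payload 5.2 kg.
Tool frame: the origin (TCP) lies on the centre line of the jaws, within the pads' length; the fingertips stand 11 mm ahead of it and the grasp point (between the pads) lies 8 mm behind it; z points along the fingers, y is the direction in which the jaws open and shut (so a half turn about z gives the same grasp; the last joint's range is limited). The gripper opens to 93 mm and grips with 3 to 60 N. Pads are 15 mm wide; open, the fingers measure 128 mm over their backs; the gripper's body (75 mm by 188 mm) begins 65 mm behind the grasp point.
Start: joints at [-0.203, 0.259, 1.535, -0, 1.348, -0.203], TCP at [550.005, 0.023, 229.653] pointing down, gripper open.
Joint ranges: [-3.14, 3.14], [-0.91, 2.08], [0.19, 2.58], [-1.22, 4.36], [0.22, 2.71], [-3.12, 3.12]. Speed limits (rad/s): [2.57, 2.57, 3.14, 3.14, 3.14, 3.14].

### API

Orientations are given as a unit quaternion [x, y, z, w].
In Python, from bench import manip gives the robot as it stands. The module is installed in compiled form; this text tells all that it offers.
- The arm moves only by the tool play_rows, never from a script. Its argument "steps" is a list of rows, each a list of 4 numbers: the shift along the tool's x, y, z in cm, then the turn about the tool's z in rad. In form: [[tx, ty, tz, yaw], ...]. A call has 1 to 8 rows; each row is the pose to reach, as a shift and turn from the pose commanded when the call began, along the tool's axes at that moment; what a row does not reach only later rows make up. A row lasts 1/8 s, in which the tool goes at most 62.5 mm and 10.7 degrees, less where a joint would pass 70% of its speed; a pose out of reach is approached as far as the arm can. A call with a gripper value outside its range is refused whole. "grip" is the closure in counts, from 0 (fully open) to 255 (shut), set as the call begins (left out, the last holds). The fingers move at their own pace and stop on an object; "force" is the grip in N (left out, the last holds). Time passes only in rows, so rows that repeat a pose let the fingers close. It gives the time, the measured TCP pose, the force and the opening at its end, in the units of the state.
- manip.get_obs(): the state, without advancing time (a new reading comes with each control period).
- manip.get_image(name): name is "scene" or "side" or "wrist"; returns the picture (480x640x3 uint8, blue, green, red); there is no depth.
- manip.get_calibration(name): a dict with "camera_matrix" (3x3 intrinsics, pixels), "rvec" (rotation vector, rad) and "tvec" (3), from world to camera coordinates, as OpenCV has them; the wrist camera has in their place "T_tool_cam" (4x4, takes a point from camera to tool coordinates, whose origin is the TCP and whose axes are the flange's). Camera axes: x right, y down, z forward; pixel columns grow to the right and rows downward; lengths in mm; the calibration is good to about 2 mm. A picture is of the moment at which its call begins: read the wrist's pose just before it. get_calibration takes no time and is no camera call.
- manip.job_done(): hands the job in, once; it reports no verdict.
The state is a dict: "time": time; "q": joint angles; "joint_vel": joint speeds; "effort": joint torques, N m; "position": TCP position; "eef_rot": TCP orientation; "wrist_force": force on the tool from outside, world axes, zero at the start; "ft_torque": the same for the moment, N m; "width": finger opening in mm.
Only numpy, scipy, OpenCV 4.12 (cv2) and the standard library are available. Lean on these libraries where they do the work, as an engineer would, in place of code of your own. Each camera call takes 0.05 s, during which the arm holds its last target. There are 200 camera calls.

## Working session

There is one attempt and no reset: what is moved stays moved. The work goes in short steps, Python scripts to look and compute and a tool call to move; the robot and the scene stay as the last step left them, time stands still between calls to the robot, and variables do not carry over. Pictures are saved under pics/ and viewed, about 8 in all and at most 12, crops included, and the job is handed in when it is done.

Besides the shell and the picture viewer there is one more tool, called after "Emit:" by a JSON object that holds its "fn" and its "kwargs", one argument or row to a line. play_rows: Moves the arm, as the interface text tells. Its arguments: {"type":"object","properties":{"steps":{"type":"array","items":{"type":"array","items":{"type":"number"}}},"grip":{"type":"number"},"force":{"type":"number"}},"required":["steps"]}

```bash
mkdir -p pics
cat > h.py <<'E'
import numpy as np, cv2
from scipy.spatial.transform import Rotation as R
from bench import manip
def cam(name, obs=None):
    c=manip.get_calibration(name); K=np.array(c["camera_matrix"],float)
    if "rvec" in c:
        Rm=cv2.Rodrigues(np.array(c["rvec"],float))[0]; t=np.array(c["tvec"],float).ravel()
    else:
        T=np.eye(4); T[:3,:3]=R.from_quat(obs["eef_rot"]).as_matrix(); T[:3,3]=obs["position"]
        W=np.linalg.inv(T@np.array(c["T_tool_cam"])); Rm=W[:3,:3]; t=W[:3,3]
    return K,Rm,t
def plane(C,uv,z):
    K,Rm,t=C; uv=np.atleast_2d(np.array(uv,float)); o=-Rm.T@t
    d=(Rm.T@np.linalg.inv(K)@np.c_[uv,np.ones(len(uv))].T).T
    return o+d*((z-o[2])/d[:,2])[:,None]
def proj(C,P):
    K,Rm,t=C; P=np.atleast_2d(np.array(P,float)); q=(K@(Rm@P.T+t[:,None])).T
    return q[:,:2]/q[:,2:]
def tri(Cs,uvs):
    A=np.zeros((3,3));b=np.zeros(3)
    for (K,Rm,t),uv in zip(Cs,uvs):
        o=-Rm.T@t; d=Rm.T@np.linalg.inv(K)@np.array([*uv,1.]); d/=np.linalg.norm(d)
        M=np.eye(3)-np.outer(d,d); A+=M; b+=M@o
    return np.linalg.solve(A,b)
def shot(name,fn):
    o=manip.get_obs(); im=manip.get_image(name); cv2.imwrite("pics/"+fn,im); return o,im
E
python3 - <<'E'
from h import *
o,_=shot("scene","s1.png");shot("side","d1.png");shot("wrist","w1.png")
print(o)
for n in("scene","side"):
    K,Rm,t=cam(n);print(n,(-Rm.T@t).round(),K[0,0],Rm[2].round(2))
print(manip.get_calibration("wrist"))
E
```

```text
{'time': 0.0, 'q': array([-2.02798121e-01,  2.59336756e-01,  1.53609952e+00,  3.76890158e-06,
        1.34801181e+00, -2.02795339e-01]), 'joint_vel': array([-0.00084482, -0.00095983, -0.00146419,  0.00062662, -0.00027958,
       -0.00177202]), 'effort': array([ 2.41929010e-04, -4.37298238e+01, -2.84004611e+01,  7.19661056e-02,
        4.11791797e-02, -1.14769305e-04]), 'position': array([5.49457930e+02, 1.37309077e-01, 2.28814472e+02]), 'eef_rot': array([ 7.07107756e-01,  7.07105198e-01, -5.08893566e-04, -7.75686110e-04]), 'wrist_force': array([-0.26735332,  0.17195578,  0.10244894]), 'ft_torque': array([-0.04191059,  0.01628972, -0.00103258]), 'width': 93.06765191032018}
scene [1495.  -43.  840.] 468.7118385570416 [-0.79  0.01 -0.61]
side [ 16. 693. 828.] 543.7525363426417 [ 0.43 -0.62 -0.66]
{'camera_matrix': array([[420.61307414,   0.        , 317.66415433],
       [  0.        , 420.61307414, 245.75997089],
       [  0.        ,   0.        ,   1.        ]]), 'T_tool_cam': array([[ 1.96530141e-05, -9.70527440e-01, -2.40990638e-01,
         6.64908909e+01],
       [ 9.99999988e-01,  5.55667791e-05, -1.42229882e-04,
        -6.19991722e-01],
       [ 1.51429077e-04, -2.40990633e-01,  9.70527430e-01,
        -1.54860205e+02],
       [ 0.00000000e+00,  0.00000000e+00,  0.00000000e+00,
         1.00000000e+00]])}
```

View pics/s1.png

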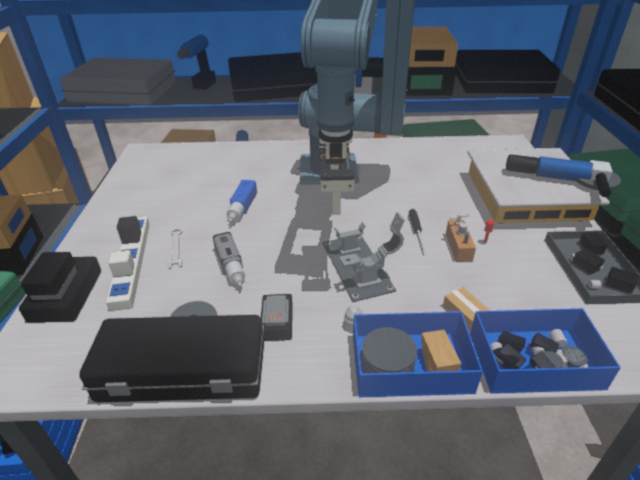

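View pics/d1.png

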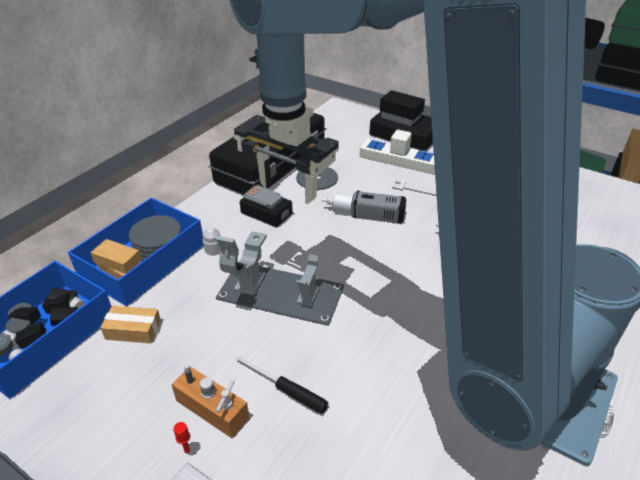

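The scene picture shows the grey grinder at about (229,258) with its spindle towards (240,288), the stand at about (360,262) and the rack at (461,240). The side picture shows the stand at (280,290), the rack at (210,400) and the red decoy at (182,435). I'll enlarge these next.

Run:
```python
from h import *
s=cv2.imread("pics/s1.png");d=cv2.imread("pics/d1.png")
def c(im,x,y,w,h): return cv2.resize(im[y:y+h,x:x+w],(400,300),interpolation=cv2.INTER_CUBIC)
cv2.imwrite("pics/m1.png",np.vstack([np.hstack([c(s,310,205,120,90),c(d,205,220,160,120)]),np.hstack([c(s,195,222,100,75),c(d,160,355,120,90)])]))
C=cam("scene");D=cam("side")
print(plane(C,[[224,236],[233,280],[240,289]],26).round(), plane(C,[[325,240],[395,290]],8).round(), plane(C,[461,228],50).round())
print(plane(D,[[405,207],[350,205],[325,203]],26).round(), plane(D,[210,395],50).round())
```

```text
[[ 421. -312.   26.]
 [ 608. -262.   26.]
 [ 641. -241.   26.]] [[428. -22.   8.]
 [641. 149.   8.]] [[443. 361.  50.]]
[[ 438. -331.   26.]
 [ 556. -263.   26.]
 [ 612. -236.   26.]] [[459. 355.  50.]]
```

View pics/m1.png

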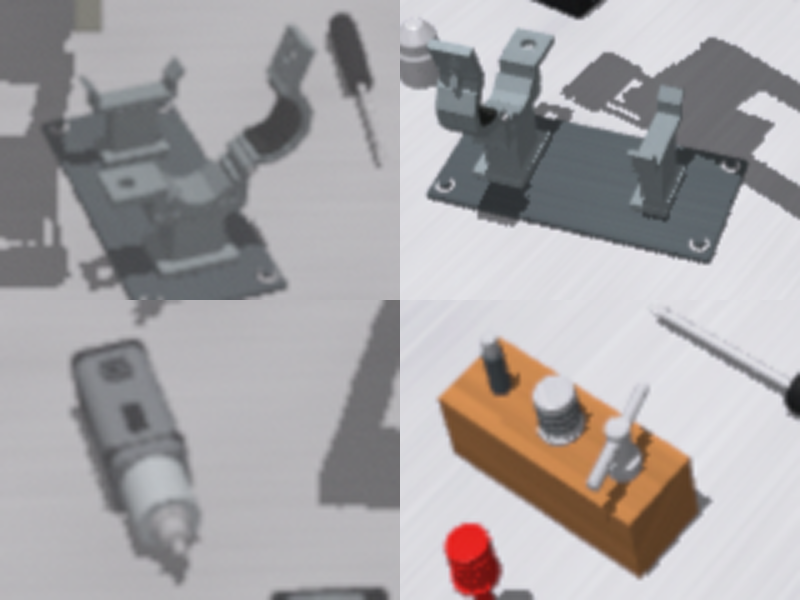

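The crops show the stand's fixed ear hole at scene (348.1,259.9) and side (257,237). The plate corners are also visible in the side crop. The pin stands in the rack's middle hole, at the side crop's (556,395).

Run:
```python
from h import *
C=cam("scene");D=cam("side")
sp=lambda X,Y:(310+X/3.3333,205+Y/3.3333); dp=lambda X,Y:(205+(X-400)/2.5,220+Y/2.5)
A,B,Cc=plane(D,[dp(428,193),dp(708,258),dp(747,162)],8)
print("corners",A.round(),B.round(),Cc.round(),np.linalg.norm(A-B),np.linalg.norm(B-Cc), np.degrees(np.arctan2(*(A-B)[1::-1])))
P=plane(C,[sp(42,122),sp(286,286)],8);print(P.round())
print("earhole",tri([C,D],[sp(127,183),dp(530,43)]).round(1),plane(C,sp(127,183),95).round(1),plane(D,dp(530,43),95).round(1))
rp=lambda X,Y:(160+(X-400)/3.3333,355+(Y-300)/3.3333)
print("pin top",plane(D,rp(556,390),80).round(1))
print("rack corners",plane(D,[rp(440,400),rp(630,524),rp(690,460),rp(498,338)],50).round())
g=lambda X,Y:(195+X/4,222+(Y-300)/4)
print("grinder",plane(C,[g(75,355),g(143,342),g(185,436),g(112,460)],52).round(),plane(C,[g(180,550)],26).round())
```

```text
corners [634. 149.   8.] [400.  80.   8.] [431. -30.   8.] 244.70281333729287 114.26637245397613 16.46665707325108
[[435. -30.   8.]
 [644. 151.   8.]]
earhole [616.4  27.6  93.2] [[621.1  29.8  95. ]] [[614.7  25.7  95. ]]
pin top [[463.1 351.8  80. ]]
rack corners [[526. 376.  50.]
 [399. 376.  50.]
 [397. 332.  50.]
 [529. 331.  50.]]
grinder [[ 453. -332.   52.]
 [ 439. -287.   52.]
 [ 544. -245.   52.]
 [ 566. -290.   52.]] [[ 625. -242.   26.]]
```

Emit:
{"fn": "play_rows", "kwargs": {
  "steps": [
    [-5,-0.7,0,0.17],
    [-10,-1.4,0,0.35],
    [-15,-2.1,0,0.52],
    [-20,-2.8,0,0.7],
    [-25,-3.5,0,0.87],
    [-28.5,-4,0,1.05],
    [-28.5,-4,0,1.2],
    [-28.5,-4,0,1.2]
  ],
  "grip": 0,
  "force": 40
}}

```text
time: 1.15
position: [509.6, -285.4, 229.1]
eef_rot: [0.983, 0.184, -0.0, -0.0]
wrist_force: [0.2, -0.4, -0.0]
width: 93.3
```

Run:
```python
from h import *
o,im=shot("wrist","w2.png");print(o["position"].round(1),o["eef_rot"].round(4),o["time"])
C=cam("wrist",o)
P=[[500,-289,52],[520,-280,26]];print(proj(C,P))
```

```text
[ 509.6 -285.4  229.1] [ 9.828e-01  1.845e-01 -3.000e-04 -4.000e-04] 1.15
[[318.15229451 238.07611106]
 [316.80889002 206.3845449 ]]
```

View pics/w2.png

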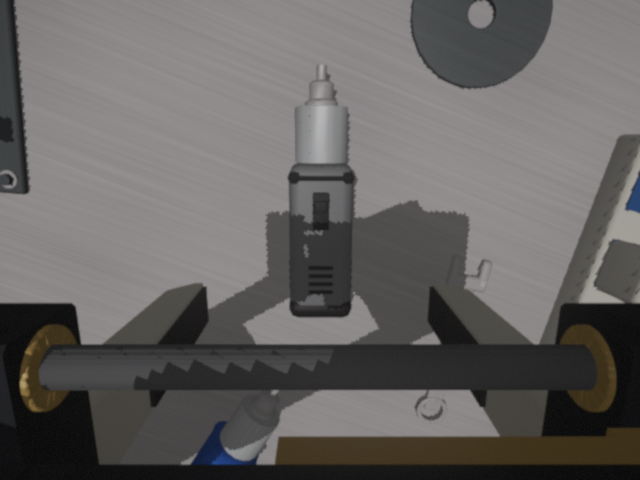

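The wrist picture shows the grinder nearly upright in the image. Its body top spans (290–354, 166) to (291–351, 314), the neck is x 295–348 at row 130, and the spindle tip is at (321,66).

Run:
```python
from h import *
o=manip.get_obs();C=cam("wrist",o)
T=R.from_quat(o["eef_rot"]).as_matrix()
F=plane(C,[322,166],52)[0];B=plane(C,[321,315],52)[0];S=plane(C,[321.5,66],26)[0];N=plane(C,[321.5,105],40)[0]
print(F,B,S,np.linalg.norm(F-B))
w=plane(C,[[290,240],[352.5,240]],52);print("width",np.linalg.norm(w[0]-w[1]),w.mean(0))
d=(S-B);print("yaw",np.degrees(np.arctan2(d[1],d[0])),"tool yaw",np.degrees(np.arctan2(T[1,0],T[0,0])))
x=T[:3,0]
for p in(F,B,S):print("rel tool",(T.T@(p-o["position"])).round(1))
```

```text
[ 554.71554561 -270.33568388   52.        ] [ 438.74082721 -315.23215427   52.        ] [ 625.8954781  -242.07085829   26.        ] 124.36168364899697
width 50.67276892598013 [ 499.58310281 -291.45822383   52.        ]
yaw 21.351203725846414 tool yaw 21.40987062464205
rel tool [ 47.2   3.  177.2]
rel tool [-77.2   2.5 177.3]
rel tool [123.8   2.7 203.2]
```

Emit:
{"fn": "play_rows", "kwargs": {
  "steps": [
    [-0.55,0.28,5,0],
    [-0.55,0.28,10,0],
    [-0.55,0.28,15,0],
    [-0.55,0.28,19,0],
    [-0.55,0.28,21.1,0],
    [-0.55,0.28,21.1,0]
  ]
}}

```text
time: 1.95
position: [504.9, -287.9, 16.9]
eef_rot: [0.983, 0.186, -0.001, -0.002]
wrist_force: [-0.0, 0.8, -0.6]
width: 92.8
```

Emit:
{"fn": "play_rows", "kwargs": {
  "steps": [
    [0,0,0,0],
    [0,0,0,0],
    [0,0,0,0],
    [0,0,0,0],
    [0,0,0,0],
    [0,0,0,0]
  ],
  "grip": 255,
  "force": 45
}}

```text
time: 2.7
position: [505.9, -289.5, 19.0]
eef_rot: [0.983, 0.184, 0.0, 0.0]
wrist_force: [-0.8, 1.5, 3.3]
width: 51.7
```

Emit:
{"fn": "play_rows", "kwargs": {
  "steps": [
    [0,0,-1,0],
    [0,0,-4,0],
    [0,0,-8,0],
    [0,0,-12,0],
    [2,-3,-16,0.02],
    [5,-7,-19,0.04],
    [8,-11,-21,0.06],
    [10,-14,-21.2,0.086]
  ]
}}

```text
time: 3.7
position: [549.0, -121.0, 232.2]
eef_rot: [0.99, 0.142, 0.001, 0.0]
wrist_force: [0.4, -0.9, -6.0]
width: 51.6
```

Emit:
{"fn": "play_rows", "kwargs": {
  "steps": [
    [2,-3,0,0],
    [3.4,-4.5,0,0],
    [3.4,-4.5,0,0],
    [3.4,-4.5,0,0]
  ]
}}

```text
time: 4.2
position: [568.0, -71.0, 230.2]
eef_rot: [0.99, 0.142, -0.001, 0.0]
wrist_force: [-0.3, 0.3, -6.1]
width: 51.6
```

Run:
```python
from h import *
o,im=shot("wrist","w3.png");print(o["position"].round(1),o["eef_rot"].round(4),o["time"],o["width"])
C=cam("wrist",o);T=R.from_quat(o["eef_rot"]).as_matrix();print("tool yaw",np.degrees(np.arctan2(T[1,0],T[0,0])))
print(proj(C,[[615,28,95],[600,80,73.5]]))
```

```text
[568.  -71.  230.2] [ 9.899e-01  1.417e-01 -7.000e-04  2.000e-04] 4.2 51.628753479984866
tool yaw 16.29800788975305
[[195.03073553 130.0400985 ]
 [127.68729458 130.50856716]]
```

View pics/w3.png

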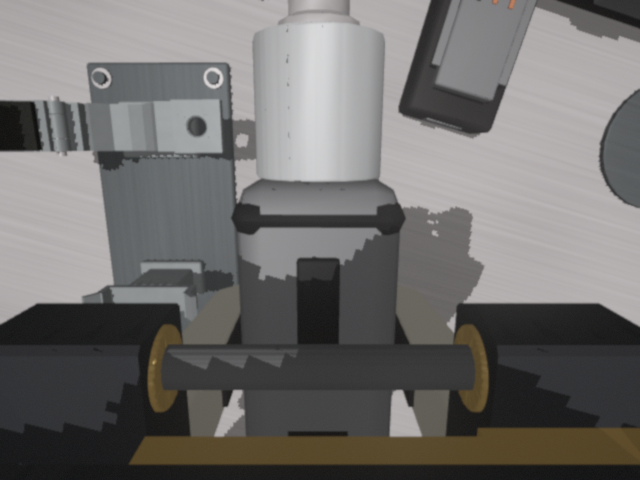

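The wrist picture shows the ear hole at (197,126), the plate's front edge running from (88,64) to (230,63), and the saddle at around x=130. The held grinder is centred at x≈319 and is straight.

Run:
```python
from h import *
o=manip.get_obs();C=cam("wrist",o);T=R.from_quat(o["eef_rot"]).as_matrix();p0=o["position"]
r=lambda p:(T.T@(np.array(p)-p0))
E=plane(C,[197,126],95)[0];c=plane(C,[[89,64],[230,63]],8);hk=plane(C,[59.5,126],101)[0]
print("ear",E.round(1),r(E).round(1));print("plate",c.round(1),[r(q).round(1) for q in c],np.linalg.norm(c[0]-c[1]))
print("knuckle",r(hk).round(1))
e=plane(C,[[197,100],[197,153]],95);print("ear edges",[r(q).round(1) for q in e])
zt=p0[2]+8
for uv,h in(([319,28],21.5),([319,181],21.5),([319,100],0)):print("grinder",r(plane(C,uv,zt+h)[0]).round(1))
# seat from ear: +54 along stand y; stand y = -tool y
print("seat rel",r(E)+[0,-54,0])
```

```text
ear [618.   27.1  95. ] [ 75.6 -80.4 135.2]
plate [[637.6 147.9   8. ]
 [671.3  35.3   8. ]] [array([ 128.4, -190.9,  222.1]), array([129.2, -73.3, 222.1])] 117.57277506481026
knuckle [  75.4 -168.   129.2]
ear edges [array([ 92. , -79.2, 135.2]), array([ 58.1, -81.6, 135.2])]
grinder [ 95.6  -0.1 -29.6]
grinder [ 54.3  -0.  -29.6]
grinder [79.   0.  -8.1]
seat rel [  75.62652866 -134.35926146  135.17804605]
```

Emit:
{"fn": "play_rows", "kwargs": {
  "steps": [
    [0,-3,0,0],
    [0,-7,0,0],
    [0,-11,1,0],
    [0,-13.3,3,0],
    [0,-13.3,6,0],
    [0,-13.3,9,0],
    [0,-13.3,11,0],
    [0,-13.3,11,0]
  ]
}}

```text
time: 5.25
position: [529.7, 56.6, 119.1]
eef_rot: [0.99, 0.141, -0.002, -0.0]
wrist_force: [-0.7, 0.3, -6.5]
width: 51.8
```

Run:
```python
from h import *
o,im=shot("wrist","w4.png");print(o["position"].round(1),o["time"],o["wrist_force"].round(1))
s=manip.get_image("side");sc=manip.get_image("scene")
cv2.imwrite("pics/m4.png",np.hstack([cv2.resize(im,(400,300)),cv2.resize(s[190:310,200:360],(400,300),interpolation=cv2.INTER_CUBIC)]))
```

```text
[529.7  56.6 119.1] 5.25 [-0.7  0.3 -6.5]
```

View pics/m4.png

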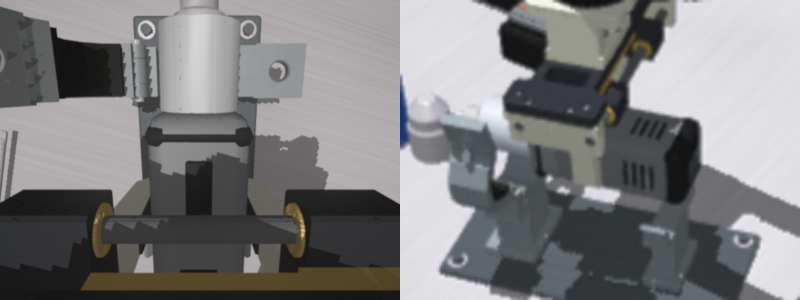

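The wrist half shows the neck over the saddle, with the ear hole at full-frame (445,112). The plate's holes lie evenly at (147,30) and (250,30) in the half-size picture. I'll check the offset from this.

Run:
```python
from h import *
o=manip.get_obs();C=cam("wrist",o);T=R.from_quat(o["eef_rot"]).as_matrix();p0=o["position"]
im=cv2.imread("pics/w4.png")
g=cv2.cvtColor(im,cv2.COLOR_BGR2GRAY)[85:140,420:475]
print(g[::5,::3])
r=lambda uv,z:(T.T@(plane(C,uv,z)[0]-p0)).round(1)
print(r([445,112],95),r([133*1.6,20],8),r([262*1.6,20],8), r([235,48],8),r([400,48],8))
```

```text
[[152 151 153 153 152 152 151 151 151 150 150 150 149 148 148 148 147 147
  149]
 [152 151 152 153 152 153 153 151 150 150 149 149 149 147 147 146 148 148
  147]
 [152 152 152 154 152 152 152 149 142 137 137 144 148 147 148 148 147 147
  148]
 [152 151 152 153 151 142 127 154 148 117  79  86 114 128 148 147 148 147
  147]
 [153 152 152 152 130 161 174 176 178 179 177 141  76  98 127 148 148 148
  148]
 [152 152 152 147 108 104 108 129 107 105 166 174 113  76 121 143 148 147
  147]
 [152 152 153 139 106 105 105 103 104 104 122 171 130  81 122 144 148 148
  147]
 [153 152 151 148 110 103 103 104 104 105 166 170  93  98 130 149 149 149
  148]
 [152 151 151 151 137 112 106 105 105 139 160  93 109 134 148 150 150 150
  148]
 [152 152 151 151 150 148 134 117 120 120 128 138 148 150 149 151 150 149
  149]
 [153 152 152 151 151 150 149 150 150 151 149 150 151 150 149 150 151 150
  149]]
[77.5 52.2 26.9] [134.2 -61.2 113.9] [134.2  58.7 114. ] [119.1 -49.1 113.9] [119.2  48.2 114. ]
```

Emit:
{"fn": "play_rows", "kwargs": {
  "steps": [
    [0,-0.1,1,0],
    [0,-0.1,2,0],
    [0,-0.1,2.5,0],
    [0,-0.1,2.8,0],
    [0,-0.1,3.0,0],
    [0,-0.1,3.1,0],
    [0,-0.1,3.1,0],
    [0,-0.1,3.1,0]
  ]
}}

```text
time: 6.4
position: [530.9, 58.5, 89.8]
eef_rot: [0.99, 0.142, 0.0, 0.0]
wrist_force: [0.1, -0.5, -6.7]
width: 52.0
```

Emit:
{"fn": "play_rows", "kwargs": {
  "steps": [
    [0,0,0.1,0],
    [0,0,0.2,0],
    [0,0,0.2,0]
  ]
}}

```text
time: 6.78
position: [530.7, 58.5, 87.7]
eef_rot: [0.99, 0.142, 0.0, 0.0]
wrist_force: [-0.3, 0.5, -6.1]
width: 51.7
```

Emit:
{"fn": "play_rows", "kwargs": {
  "steps": [
    [0,0,0.1,0],
    [0,0,0.15,0],
    [0,0,0.15,0]
  ]
}}

```text
time: 7.15
position: [530.9, 58.5, 87.5]
eef_rot: [0.99, 0.142, 0.0, 0.0]
wrist_force: [-2.1, 1.0, 5.9]
width: 51.9
```

Emit:
{"fn": "play_rows", "kwargs": {
  "steps": [
    [0,0,0,0],
    [0,0,0,0],
    [0,0,0,0],
    [0,0,-0.05,0],
    [0,0,-0.05,0]
  ],
  "grip": 0
}}

```text
time: 7.78
position: [530.8, 58.5, 86.7]
eef_rot: [0.99, 0.142, 0.0, 0.0]
wrist_force: [-0.7, 1.0, -0.2]
width: 92.3
```

Emit:
{"fn": "play_rows", "kwargs": {
  "steps": [
    [0,0,-2,0],
    [0,0,-5,0],
    [0,0,-9,0],
    [0,0,-13,0],
    [0,0,-16,0],
    [0,0,-16,0]
  ]
}}

```text
time: 8.52
position: [532.2, 58.4, 249.1]
eef_rot: [0.99, 0.142, 0.003, 0.001]
wrist_force: [-0.2, 0.8, 0.1]
width: 93.3
```

Run:
```python
from h import *
o,im=shot("wrist","w5.png");print(o["position"].round(1),o["eef_rot"].round(4),o["time"],o["width"],o["wrist_force"].round(1),o["q"].round(2))
s=manip.get_image("side");sc=manip.get_image("scene");cv2.imwrite("pics/d5.png",s);cv2.imwrite("pics/s5.png",sc)
a=cv2.resize(im,(800,600))[:300]
cv2.imwrite("pics/m5.png",np.vstack([a,np.hstack([cv2.resize(sc[205:295,310:430],(400,300),interpolation=cv2.INTER_CUBIC),cv2.resize(s[190:310,200:360],(400,300),interpolation=cv2.INTER_CUBIC)])]))
```

```text
[532.2  58.4 249.1] [9.899e-01 1.420e-01 2.700e-03 7.000e-04] 8.525 93.27501724175288 [-0.2  0.8  0.1] [-0.1   0.22  1.54  0.    1.38  1.19]
```

View pics/m5.png

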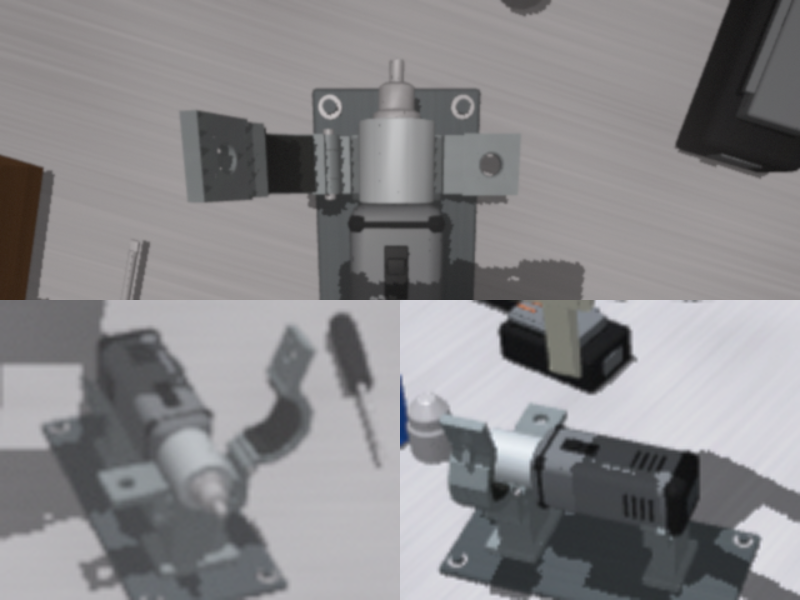

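The grinder is seated: neck in the saddle, body on the rest. The ear hole is at full-frame wrist (392.8,131.2) and the cap ear's tip edge at about (149,124). Next I'll compute the stand frame and the cap angle, and plan the swing.

Run:
```python
from h import *
from scipy.optimize import brentq
o=manip.get_obs();C=cam("wrist",o);T=R.from_quat(o["eef_rot"]).as_matrix();p0=o["position"]
yaw=np.radians(16.35);sx=np.array([np.cos(yaw),np.sin(yaw),0]);sy=np.array([-np.sin(yaw),np.cos(yaw),0])
E=plane(C,[392.8,131.2],95)[0];print("tool yaw",np.degrees(np.arctan2(T[1,0],T[0,0])),"ear",E.round(1))
c=plane(C,[[313/1.25,90/1.25],[479/1.25,89/1.25]],8);d=c[1]-c[0];print("plate yaw",np.degrees(np.arctan2(d[1],d[0]))+90,np.linalg.norm(d),"front mid",c.mean(0).round(1))
O=E-70*sx+54*sy;O[2]=0;print("stand O",O.round(1),"O from plate",(c.mean(0)-125*sx).round(1))
P=lambda y,z,x=70:O+x*sx+y*sy+np.array([0,0,z])
f=lambda a:proj(C,P(38-108*np.cos(a),95+108*np.sin(a)))[0,0]-149
print("a",brentq(f,1.5,2.4), "hinge px",proj(C,P(38,101)))
for a in(2.0,):
  print([f(x)+149 for x in(1.75,1.9,2.1)])
D=cam("side");s=[proj(D,P(38-108*np.cos(a),95+108*np.sin(a)))[0].round(1) for a in(1.75,1.9,2.1)];print(s)
```

```text
tool yaw 16.313624180697204 ear [614.   28.8  95. ]
plate yaw 16.63637763674396 115.58908351064986 front mid [648.8  94.6   8. ]
stand O [531.6  60.9   0. ] O from plate [528.8  59.4   8. ]
a 1.9448825545381194 hinge px [[260.1684607  131.09654509]]
[np.float64(188.5523106991674), np.float64(157.40615455033966), np.float64(123.79979664393129)]
[array([229.2, 230.5]), array([225.9, 237.4]), array([222. , 247.9])]
```

Emit:
{"fn": "play_rows", "kwargs": {
  "steps": [
    [1,-2,0,-0.18],
    [2,-4,0,-0.36],
    [3,-6,0,-0.54],
    [4,-8,0,-0.72],
    [5,-10,0,-0.9],
    [6,-11,0,-1.08],
    [7.2,-12.1,0,-1.26],
    [7.2,-12.1,0,-1.44]
  ],
  "grip": 255
}}

```text
time: 9.68
position: [565.3, 195.7, 244.2]
eef_rot: [0.648, 0.762, -0.001, -0.001]
wrist_force: [-0.3, -0.9, -0.2]
width: 17.7
```

Emit:
{"fn": "play_rows", "kwargs": {
  "steps": [
    [0,0,0,-0.131],
    [0,0,0,-0.131],
    [0,0,0,-0.131]
  ]
}}

```text
time: 10.05
position: [565.4, 194.7, 245.6]
eef_rot: [0.601, 0.8, -0.001, -0.001]
wrist_force: [-0.1, -0.3, -0.4]
width: 0.4
```

```bash
cat > st.py <<'E'
from h import *
yaw=np.radians(16.4);sx=np.array([np.cos(yaw),np.sin(yaw),0]);sy=np.array([-np.sin(yaw),np.cos(yaw),0])
O=np.array([534.1,60.1,0.])
def S(p): q=np.array(p)-O; return np.array([q@sx,q@sy,q[2]]).round(1)
E
python3 - <<'E'
from st import *
o,im=shot("wrist","w6.png");T=R.from_quat(o["eef_rot"]).as_matrix()
print(o["time"],o["position"].round(1),S(o["position"]),o["width"],"yaw",np.degrees(np.arctan2(T[1,0],T[0,0])))
print("now rows: stand TCP")
H=np.array([38,95])
for a in np.arange(1.95,-0.01,-0.15):
    r=93+7*(1.95-a)/1.95
    K=H+r*np.array([-np.cos(a),np.sin(a)])+8*np.array([np.sin(a),np.cos(a)])
    print(round(a,2),(K+[8,11]).round(0))
E
```

```text
10.05 [565.4 194.7 245.6] [ 68.1 120.3 245.6] 0.43144496577251495 yaw 106.17779951483713
now rows: stand TCP
1.95 [ 88. 189.]
1.8 [ 75. 195.]
1.65 [ 61. 199.]
1.5 [ 47. 201.]
1.35 [ 33. 201.]
1.2 [ 19. 198.]
1.05 [  5. 193.]
0.9 [ -8. 187.]
0.75 [-20. 178.]
0.6 [-30. 168.]
0.45 [-39. 156.]
0.3 [-46. 143.]
0.15 [-51. 129.]
0.0 [-54. 114.]
```

View pics/w6.png

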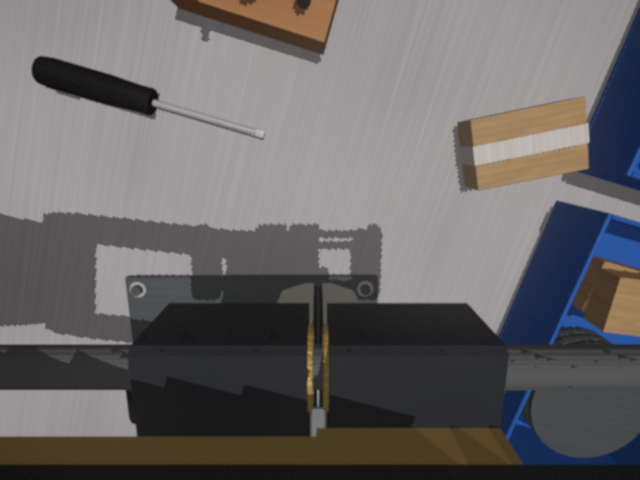

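Emit:
{"fn": "play_rows", "kwargs": {
  "steps": [
    [0,0.2,3.3,0],
    [0,0.2,6.5,0],
    [-2,0.2,6.5,0],
    [-3.3,0.2,6.3,0],
    [-4.6,0.2,5.5,0],
    [-5.9,0.2,4.8,0],
    [-7.2,0.2,4.6,0],
    [-8.5,0.2,4.6,0]
  ]
}}

```text
time: 11.1
position: [592.4, 113.0, 201.5]
eef_rot: [0.6, 0.8, 0.001, 0.001]
wrist_force: [1.0, 2.2, -0.1]
width: 0.4
```

Run:
```python
from st import *
o=manip.get_obs();print(S(o["position"]),o["wrist_force"])
s=manip.get_image("side");sc=manip.get_image("scene")
cv2.imwrite("pics/m7.png",np.hstack([cv2.resize(sc[180:290,300:430],(400,340),interpolation=cv2.INTER_CUBIC),cv2.resize(s[150:310,200:360],(400,340),interpolation=cv2.INTER_CUBIC)]))
```

```text
[ 70.8  34.3 201.5] [ 1.03168947  2.22624715 -0.06157883]
```

View pics/m7.png

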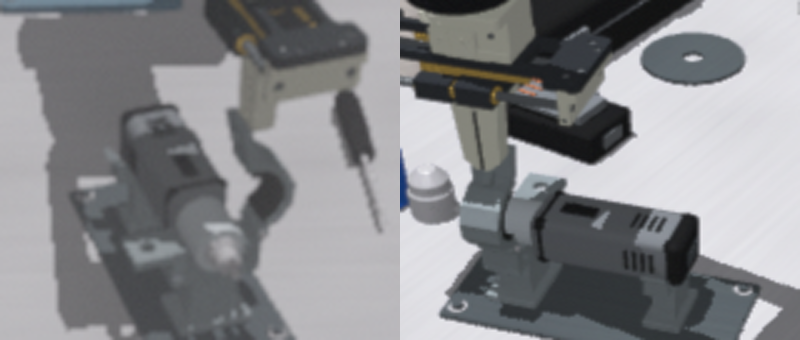

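The cap stands just past upright, with the finger tips against its ear at about (487,165) in the right half. I'll continue along the arc.

Emit:
{"fn": "play_rows", "kwargs": {
  "steps": [
    [-1.5,0,0.3,0],
    [-2.9,0,0.8,0],
    [-4.2,0,1.4,0],
    [-5.4,0,2.3,0],
    [-6.4,0,3.3,0],
    [-7.3,0,4.5,0],
    [-8,0,5.8,0],
    [-8.5,0,7.1,0]
  ]
}}

```text
time: 12.2
position: [615.6, 31.8, 128.6]
eef_rot: [0.6, 0.8, -0.0, -0.0]
wrist_force: [0.1, 0.2, -0.0]
width: 0.7
```

Emit:
{"fn": "play_rows", "kwargs": {
  "steps": [
    [-0.2,0,0.7,0],
    [-0.3,0,1.1,0],
    [-0.3,0,1.4,0],
    [-0.3,0,1.4,0]
  ]
}}

```text
time: 12.7
position: [616.3, 29.5, 116.1]
eef_rot: [0.599, 0.8, 0.0, 0.0]
wrist_force: [-2.0, 0.7, 3.2]
width: 0.3
```

Emit:
{"fn": "play_rows", "kwargs": {
  "steps": [
    [0,0,0.15,0],
    [0,0,0.3,0],
    [0,0,0.3,0]
  ]
}}

```text
time: 13.08
position: [616.8, 29.4, 114.2]
eef_rot: [0.599, 0.8, 0.0, 0.001]
wrist_force: [-4.0, 0.0, 10.1]
width: 0.6
```

Emit:
{"fn": "play_rows", "kwargs": {
  "steps": [
    [0,0,-2,0],
    [0,0,-6,0],
    [0,0,-10,0],
    [0,0,-13,0],
    [0,0,-13,0]
  ],
  "grip": 130
}}

```text
time: 13.7
position: [618.3, 29.2, 245.5]
eef_rot: [0.599, 0.8, 0.002, 0.003]
wrist_force: [0.1, 1.0, 0.3]
width: 43.5
```

Run:
```python
from st import *
o,im=shot("wrist","w8.png");print(o["position"].round(1),o["time"],o["width"],o["eef_rot"].round(4))
a=proj(cam("wrist",o),[[616.3,28,103]]);print(a)
s=manip.get_image("side")
cv2.imwrite("pics/m8.png",np.hstack([cv2.resize(im,(480,360)),cv2.resize(s[180:300,200:307],(320,360),interpolation=cv2.INTER_CUBIC)]))
```

```text
[618.3  29.2 245.5] 13.7 43.512463774211845 [0.5994 0.8004 0.0017 0.003 ]
[[314.16172411 236.40165724]]
```

View pics/m8.png

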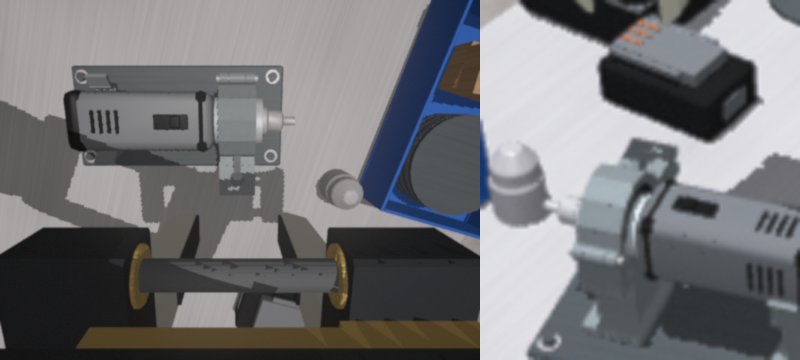

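The cap is now over the neck and nearly shut: cap at (240,120) and ear hole near (236,177) in the half-scale wrist view. I'll find the hole by mask, then go to the pin.

Run:
```python
from st import *
im=cv2.imread("pics/w8.png");g=cv2.cvtColor(im,cv2.COLOR_BGR2GRAY)
print("rows 214-260 step2, cols 288-344 step2")
for r in range(214,262,2):print(r,*["%3d"%v for v in g[r,288:344:2]])
```

```text
rows 214-260 step2, cols 288-344 step2
214  80  55  82 145 151 152 153 153 154 154 153 122 111 117 117 117 133 154 155 154 154 153 155 156 156 148 102  98
216  89  59 121 149 151 152 153 153 153 152 153 147 120 113 112 113 127 152 154 153 152 154 154 154 155 151 116  99
218  76  58 134 151 151 151 153 153 153 154 152 145 109 110 112 111 129 151 153 152 152 153 153 155 154 147 105  95
220  75  70 137 152 152 152 149 134 148 153 152 126 106 111 111 112 126 133 137 152 153 149 137 152 153 150 133 119
222 138  96 138 153 154 153 153 152 153 153 152 120 105 111 110 112 128 151 152 153 153 153 152 153 154 154 161 165
224 137  97 135 153 154 154 153 153 153 152 153 148 120 112 111 110 120 152 154 153 153 153 154 154 154 154 162 167
226 120  95 132 152 153 153 153 152 151 152 152 149 117 110 111 110 130 153 154 152 153 154 154 154 154 155 163 165
228  98  96 132 152 153 152 153 151 152 152 152 150 126 109 110 107 132 152 153 150 147 147 153 155 154 153 156 162
230  94  97 132 151 153 152 151 151 152 151 148 129 106 101 101 100 109 116 123 142 101  90 111 125 146 140 103 122
232  94  98 132 1
[... 1022 characters left out ...]
 148
250  96  95  89  80  79  80  79  80 121 121 148 149 138 132 144 138  85  81  80  80  80  80  81  81  81  83 148 166
252  96  96  89  78  79  78  80  81 130 145 145 118 121 142 144 112  80  81  80  81  81  80  80  80  81  82 149 168
254  96  95  89  78  79  79  80  80  85  94 109  83  82  87  93  90  81  79  81  81  79  81  80  81  81  82 151 169
256  95  96  88  80  80  79  81  81  79  80  80  79  79  80  81  82  81  80  80  80  79  80  80  81  81  83 151 168
258  96  96  89  80  80  81  80  81  80  79  79  80  80  81  81  81  81  80  80  80  80  81  80  81  81  82 151 170
260  97  96  94  90  89  88  88  89  88  89  89  89  89  89  90  89  92  90  88  89  90  90  89  89  93 127 160 170
```

Emit:
{"fn": "play_rows", "kwargs": {
  "steps": [
    [4.5,-0.7,0,-0.18],
    [9,-1.4,0,-0.36],
    [14,-2.1,0.5,-0.54],
    [19,-2.8,1.5,-0.72],
    [24,-3.5,2.5,-0.9],
    [29,-4.2,3.5,-1.08],
    [33,-4.9,4.5,-1.26],
    [35,-5.2,4.5,-1.29]
  ]
}}

```text
time: 14.8
position: [465.7, 351.6, 195.0]
eef_rot: [-0.003, 1.0, -0.001, -0.002]
wrist_force: [0.4, -0.6, 0.8]
width: 45.4
```

Emit:
{"fn": "play_rows", "kwargs": {
  "steps": [
    [0,0,0,0],
    [0,0,0,0]
  ]
}}

```text
time: 15.05
position: [468.9, 349.6, 197.7]
eef_rot: [-0.001, 1.0, -0.0, 0.0]
wrist_force: [0.2, -0.2, 0.5]
width: 45.6
```

Run:
```python
from st import *
o,im=shot("wrist","w9.png");print(o["position"].round(1),o["time"],o["width"],o["eef_rot"].round(4),o["q"].round(2))
C=cam("wrist",o);print(proj(C,[[463,352,80]]))
```

```text
[468.9 349.6 197.7] 15.05 45.60562652191367 [-7.e-04  1.e+00 -3.e-04  3.e-04] [ 0.45  0.34  1.5  -0.    1.3  -1.12]
[[321.19664944 236.04705782]]
```

View pics/w9.png

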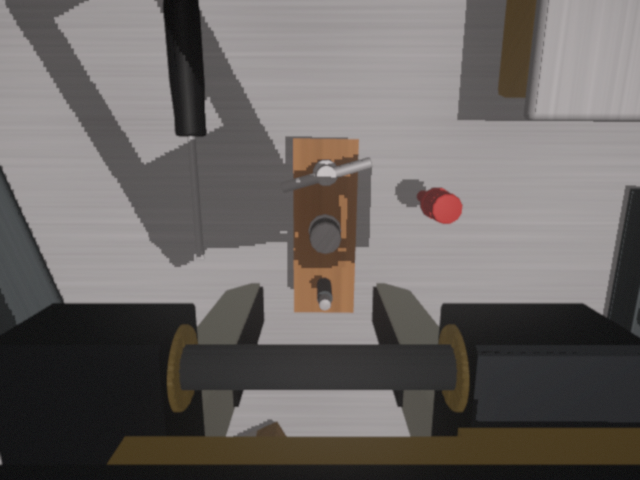

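The wrist picture shows the pin's knob top at (325,237), the chuck key at (327,172), the punch at (325,300) and the red decoy at (445,207), which is well clear. I'll descend on the knob.

Emit:
{"fn": "play_rows", "kwargs": {
  "steps": [
    [0.53,0.48,3,0],
    [0.53,0.48,7,0],
    [0.53,0.48,10,0],
    [0.53,0.48,12,0],
    [0.53,0.48,13,0],
    [0.53,0.48,13,0]
  ]
}}

```text
time: 15.85
position: [463.2, 354.6, 67.5]
eef_rot: [-0.001, 1.0, -0.0, -0.0]
wrist_force: [-0.7, 0.2, -0.1]
width: 45.2
```

Emit:
{"fn": "play_rows", "kwargs": {
  "steps": [
    [0,0,0,0],
    [0,0,0,0],
    [0,0,0,0],
    [0,0,0,0],
    [0,0,0,0]
  ],
  "grip": 255,
  "force": 45
}}

```text
time: 16.48
position: [463.1, 355.6, 68.3]
eef_rot: [-0.002, 1.0, 0.0, 0.0]
wrist_force: [-1.2, -2.1, 4.7]
width: 20.2
```

Emit:
{"fn": "play_rows", "kwargs": {
  "steps": [
    [0,0,-1,0],
    [0,0,-3,0],
    [0,0,-6,0],
    [0,0,-10,0],
    [0,-3,-13,0.1],
    [-2,-7,-13.7,0.28],
    [-4,-11,-13.7,0.46],
    [-6,-15,-13.7,0.64]
  ]
}}

```text
time: 17.48
position: [523.6, 204.7, 205.1]
eef_rot: [0.315, 0.949, 0.0, 0.0]
wrist_force: [1.0, 0.2, -1.1]
width: 20.2
```

Run:
```python
from st import *
o=manip.get_obs();T=R.from_quat(o["eef_rot"]).as_matrix();print(o["position"].round(1),o["width"],o["wrist_force"].round(1))
d=T.T@(np.array([617.5,27.5,205])-o["position"]);print(d.round(1),"yaw",np.degrees(np.arctan2(T[1,0],T[0,0]))-106.35)
```

```text
[523.6 204.7 205.1] 20.241664013215768 [ 1.   0.2 -1.1]
[-1.813e+02 -8.580e+01  1.000e-01] yaw 36.9083571495685
```

Emit:
{"fn": "play_rows", "kwargs": {
  "steps": [
    [-4,-2,0,0.16],
    [-8.5,-4,0,0.32],
    [-13,-6,0,0.48],
    [-16,-7.6,0,0.64],
    [-18.1,-8.6,0,0.644],
    [-18.1,-8.6,0,0.644],
    [-18.1,-8.6,0,0.644]
  ]
}}

```text
time: 18.35
position: [617.3, 30.1, 204.5]
eef_rot: [0.596, 0.803, 0.0, -0.001]
wrist_force: [-0.2, -0.5, -1.1]
width: 20.3
```

Run:
```python
from st import *
o,im=shot("wrist","w10.png");C=cam("wrist",o);T=R.from_quat(o["eef_rot"]).as_matrix()
p=o["position"];print(p.round(1),o["time"],o["width"],o["wrist_force"].round(1),"yaw",np.degrees(np.arctan2(T[1,0],T[0,0])))
print("hole pred",proj(C,[[617.5,27.5,106]]),"foot pred",proj(C,p+T@[0,0,61.5]))
cv2.imwrite("pics/m10.png",cv2.resize(im[160:360,190:450],(780,600),interpolation=cv2.INTER_CUBIC))
```

```text
[617.3  30.1 204.5] 18.35 20.27792067565357 [-0.2 -0.5 -1.1] yaw 106.80941761593805
hole pred [[317.73677507 255.72109089]] foot pred [[318.72372441 269.14441901]]
```

View pics/m10.png

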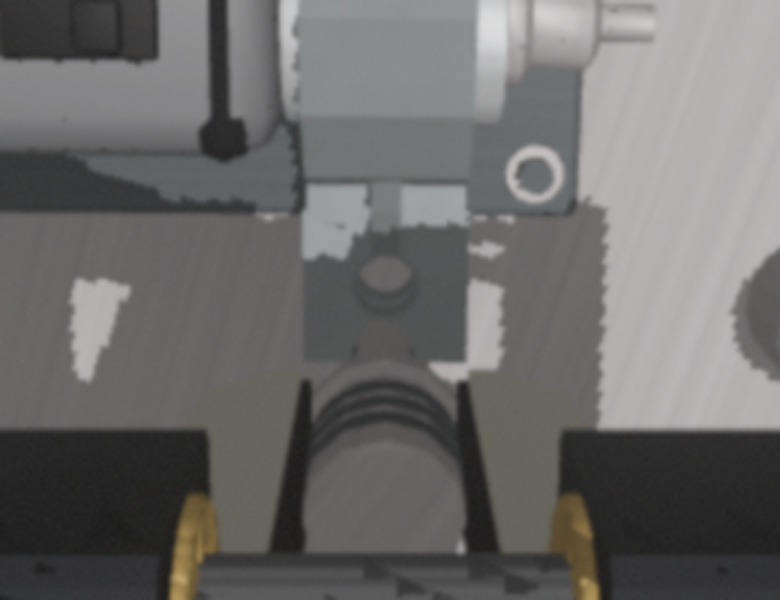

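The crop shows the hole in the cap's ear at (385,283), which is full-frame (318.3,254.3). The knob is centred at column 385, with the top disc's upper edge at row 425. I'll compute the remaining offset.

Run:
```python
from st import *
o=manip.get_obs();C=cam("wrist",o);T=R.from_quat(o["eef_rot"]).as_matrix();p=o["position"]
print(p.round(1))
t=np.linspace(0,2*np.pi,90)
for dx in(-2,0,2):
    q=proj(C,[p+T@[dx+10.5*np.cos(a),10.5*np.sin(a),-13] for a in t]);print(dx,"knob top edge row (meas ~301.7)",q[:,1].min().round(1),q[:,0].min().round(1),q[:,0].max().round(1))
for z in(104,107):
    h=plane(C,[318.3,254.3],z)[0];print(z,h.round(1),"hole rel tool",(T.T@(h-p)).round(2))
```

```text
[617.3  30.4 204.7]
-2 knob top edge row (meas ~301.7) 307.5 290.5 347.8
0 knob top edge row (meas ~301.7) 302.3 290.4 347.9
2 knob top edge row (meas ~301.7) 297.1 290.3 348.0
104 [617.8  28.2 104. ] hole rel tool [ -2.32  -0.18 100.71]
107 [617.5  28.9 107. ] hole rel tool [-1.51 -0.19 97.71]
```

Emit:
{"fn": "play_rows", "kwargs": {
  "steps": [
    [-0.2,0,1.5,0],
    [-0.2,0,2.8,0],
    [-0.2,0,3.3,0],
    [-0.2,0,3.8,0],
    [-0.2,0,4.2,0],
    [-0.2,0,4.2,0]
  ]
}}

```text
time: 19.15
position: [618.3, 27.9, 162.4]
eef_rot: [0.597, 0.802, 0.0, -0.001]
wrist_force: [-1.0, 4.5, -0.0]
width: 19.9
```

Emit:
{"fn": "play_rows", "kwargs": {
  "steps": [
    [0.1,0,0,0],
    [0.1,0,0.3,0],
    [0.1,0,0.6,0],
    [0.1,0,0.6,0]
  ]
}}

```text
time: 19.65
position: [618.2, 28.2, 156.3]
eef_rot: [0.597, 0.802, 0.0, -0.0]
wrist_force: [-0.6, 4.5, -0.7]
width: 19.8
```

Emit:
{"fn": "play_rows", "kwargs": {
  "steps": [
    [0.12,0,0,0],
    [0.12,0,0,0]
  ]
}}

```text
time: 19.9
position: [618.0, 28.8, 156.6]
eef_rot: [0.597, 0.802, -0.0, 0.0]
wrist_force: [-0.1, 2.1, -0.5]
width: 20.2
```

Emit:
{"fn": "play_rows", "kwargs": {
  "steps": [
    [0,0,0.3,0],
    [0,0,0.6,0],
    [0,0,1.0,0],
    [0,0,1.0,0]
  ]
}}

```text
time: 20.4
position: [617.7, 29.0, 146.1]
eef_rot: [0.597, 0.802, -0.0, -0.0]
wrist_force: [-0.1, 0.8, -1.4]
width: 20.5
```

Emit:
{"fn": "play_rows", "kwargs": {
  "steps": [
    [0.03,0,0.5,0],
    [0.03,0,1.0,0],
    [0.03,0,1.4,0],
    [0.03,0,1.8,0],
    [0.03,0,1.8,0]
  ]
}}

```text
time: 21.02
position: [617.6, 29.4, 128.2]
eef_rot: [0.597, 0.802, -0.0, -0.0]
wrist_force: [-0.6, 0.1, -1.2]
width: 19.8
```

Emit:
{"fn": "play_rows", "kwargs": {
  "steps": [
    [0,0,0.2,0],
    [0,0,0.4,0],
    [0,0,0.5,0],
    [0,0,0.5,0]
  ]
}}

```text
time: 21.52
position: [618.1, 29.2, 124.1]
eef_rot: [0.597, 0.802, 0.0, 0.0]
wrist_force: [-1.2, -0.3, 3.8]
width: 20.2
```

Emit:
{"fn": "play_rows", "kwargs": {
  "steps": [
    [0,0,0.1,0],
    [0,0,0.2,0],
    [0,0,0.3,0],
    [0,0,0.3,0]
  ]
}}

```text
time: 22.02
position: [618.3, 29.0, 121.3]
eef_rot: [0.597, 0.802, 0.0, 0.001]
wrist_force: [-1.7, -2.8, 7.4]
width: 20.2
```

Emit:
{"fn": "play_rows", "kwargs": {
  "steps": [
    [0.04,0,0.1,0],
    [0.04,0,0.15,0],
    [0.04,0,0.15,0]
  ]
}}

```text
time: 22.4
position: [618.3, 29.0, 121.1]
eef_rot: [0.597, 0.802, 0.0, 0.001]
wrist_force: [-3.7, -3.7, 14.0]
width: 20.1
```

Emit:
{"fn": "play_rows", "kwargs": {
  "steps": [
    [0,0,0.08,0],
    [0,0,0.08,0],
    [0,0,0.08,0]
  ]
}}

```text
time: 22.78
position: [618.3, 29.0, 121.1]
eef_rot: [0.597, 0.802, 0.0, 0.002]
wrist_force: [-5.9, -4.0, 16.9]
width: 20.0
```

Run:
```python
from st import *
o=manip.get_obs();print(o["position"].round(1),o["wrist_force"].round(1),o["width"],o["time"])
s=manip.get_image("side")
cv2.imwrite("pics/m11.png",np.hstack([cv2.resize(s[160:310,200:350],(600,600),interpolation=cv2.INTER_CUBIC)]))
```

```text
[618.3  29.  121.1] [-5.9 -4.  16.9] 19.984826297557067 22.775
```

Run:
```python
from st import *
print(manip.job_done())
```

```text
the job is handed in; nothing more can be done
None
```

I handed the job in at about 22.8 s, well under the 72 s limit. The grinder lies in the stand with the cap shut over its neck, and the arm is still holding the pin pressed down.

**What the last checks showed:**
- **Grinder:** after release, the pictures showed the neck in the saddle and the body on the rest.
- **Cap:** pressing on the ear before the pin went in, the finger tips stopped at the height expected for a shut cap, at about 10 N.
- **Pin:** it went down through both ears. The tool then stopped at z = 121.1 mm while the push rose from 14 to about 17 N. That matches the roughly 121 mm worked out for the collar bearing on a fully shut cap.
- **Grip:** the opening stayed at 20 mm, so the pin was still held.

**What disagreed or was not checked:**
- **Sideways force:** about 7 N remained on the tool at the end, probably the pin leaning lightly on its hole.
- **Ear hole position:** estimates from different views differed by up to about 6 mm along x. I corrected this by a close view and by the contact forces.
- **Final picture:** I could not view one, because the limit of 12 pictures was reached. The closed state therefore rests on position, force and grip readings alone.

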